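# Pack the balance calibration kit

## Task

Pack the balance's calibration kit into its grey tray: stand each of the three brass weights with a knob upright in the round well of its own size (largest weight in the largest well, and so on), and push the dusting brush down, centred, into the tray's spring clip until its handle is fully home between the jaws. Leave the two brass pipe fittings without a knob standing where they are.

Things in the scene. Friction and masses are not known exactly. Their poses are not given: they have to be found in the camera images.
- weight_large: The large of three solid brass calibration weights, about 500 g: an upright cylinder 38 mm in diameter and 42 mm high, with a narrow neck and a round knob (24 mm diameter) on top, 62 mm high in all. It stands on the bench. Origin: centre of its underside; z up its axis.
- weight_medium: The medium of three solid brass calibration weights, about 200 g: an upright cylinder 28 mm in diameter and 32 mm high, with a narrow neck and a round knob (18 mm diameter) on top, 48 mm high in all. It stands on the bench. Origin: centre of its underside; z up its axis.
- weight_small: The small of three solid brass calibration weights, about 100 g: an upright cylinder 23 mm in diameter and 25 mm high, with a narrow neck and a round knob (14 mm diameter) on top, 38 mm high in all. It stands on the bench. Origin: centre of its underside; z up its axis.
- brush: Dusting brush lying flat, about 40 g: round wooden handle 14 mm thick, 120 long; steel ferrule 18 long, 24 wide, 14 thick; dark bristles 34 long, 26 wide. Origin: on the handle's axis at mid-handle (7 mm above the bench as it lies), near the centre of mass; x along the handle towards the bristles, which end at x = +112 mm (handle end: -60); z square to the flat head, up.
- well_large: The large of three round black wells, for the large weight (38 mm): ring of 52 mm bore, 62 mm outside, rim 8 mm above its floor. Fixed in the grey kit tray (240 x 165 mm, floor 4 mm and walls 12 mm above the bench). Origin: centre of the well's floor, 4 mm above the bench; z up. The wells stand 78 mm apart in a straight row parallel to the brush clip, in any order.
- well_medium: The medium of three round black wells, for the medium weight (28 mm): ring of 41 mm bore, 51 mm outside, rim 8 mm above its floor. Fixed in the grey kit tray (240 x 165 mm, floor 4 mm and walls 12 mm above the bench). Origin: centre of the well's floor, 4 mm above the bench; z up. The wells stand 78 mm apart in a straight row parallel to the brush clip, in any order.
- well_small: The small of three round black wells, for the small weight (23 mm): ring of 33 mm bore, 43 mm outside, rim 8 mm above its floor. Fixed in the grey kit tray (240 x 165 mm, floor 4 mm and walls 12 mm above the bench). Origin: centre of the well's floor, 4 mm above the bench; z up. The wells stand 78 mm apart in a straight row parallel to the brush clip, in any order.
- brush_clip: Spring clip in the tray, fixed. Origin: under its middle, 4 mm above the bench; x along it, y away from the wells' row (at y -83 mm). At x +35 and -35 mm (each 16 long): black saddle, top z 15 mm, between steel spring jaws (lip gap 10 mm, tops z 32 mm). A handle along x, pushed down with 5-15 N, opens them and snaps home, axis at z 22 mm, either way round. Room for fingers at |x| < 27, z > 9 mm.
- hose_fitting: Brass hose fitting standing upright, not part of the kit: hexagonal foot 24 mm across flats and 14 mm high with a ribbed stem of 16 mm diameter on top, 43 mm high in all. Origin: centre of its underside; z up.
- pipe_sleeve: Brass pipe sleeve standing upright, not part of the kit: a plain tube 28 mm in outer diameter with a 14 mm hole, 40 mm high, no knob. Origin: centre of its underside; z up.
Not all that is in view belongs to the job. Leave any blue look-alike of the weight_large alone. What is shaped like the well_small but turquoise is not meant.

How it is judged:
By the outcome, as a careful person would: the job done as asked, in the order asked, and still so for the second after the job is handed in, with the robot touching nothing.
It also fails if it takes over 99 s, if anything falls off the work surface, if the arm or the gripper's body presses on something with over 40 N, if the wrist force passes 120 N, or if a joint passes its speed limit or range.

## Robot

A 6-joint arm with a two-finger parallel gripper is mounted at the origin on the work surface. World frame = base frame: x ahead of the robot, y to its left, z up, the work surface at z = 0. Lengths are in m, angles in degrees, forces in N, time in s.
With the tool pointing down it reaches from about 0.25 to 0.725 m from the base axis. Payload 9.7 kg.
Tool frame: the origin (TCP) lies between the finger pads; the fingertips stand 25 mm ahead of it and the grasp point (between the pads) lies 6 mm ahead of it; z points along the fingers, y is the line along which they close (so a half turn about z gives the same grasp; the last joint's range is limited). The gripper opens to 85 mm and grips with 20 to 120 N. Pads are 22 mm wide; open, the fingers measure 114 mm over their backs; the gripper's body (76 mm by 85 mm) begins 54 mm behind the grasp point. The pads swing forward as they close: fully open they stand 13 mm farther back than shut.
Start: joints at [-72.823, 4.979, 10.078, 95.1, 0, 90], TCP at [0.162, -0.525, 0.256] pointing down, gripper open.
Joint ranges: [-179.16, 179.16], [-48.56, 103.87], [-65.8, 70.77], [-126.05, 130.52], [-82.76, 87.17], [-180, 180]. Speed limits (degrees/s): [127.2, 127.2, 147.25, 180, 180, 180].

## Interface

Orientations are given as [roll, pitch, yaw] about the fixed x, y, z axes, in that order (R = Rz(yaw) Ry(pitch) Rx(roll)).
In Python, from workcell import bot gives the robot as it stands. The module is installed in compiled form; this text tells all that it offers.
- The arm moves only by the shell command python3 -m pendant 'ROWS' [FORCE]. ROWS is rows parted by semicolons, their numbers by spaces, 1 to 5 of them, each of 5 numbers: dx, dy, dz in m, then a turn about the tool's z in degrees, then the finger opening in m; each row is the pose to reach, as a shift and turn from the pose commanded when the command began, along the tool's axes at that moment; what a row does not reach only later rows make up. A row lasts 1/12 s, in which the tool goes at most 0.0417 m and 7.16 degrees, less where a joint would pass 70% of its speed; a pose out of reach is approached as far as the arm can. The fingers move at their own pace and stop on an object; FORCE is the grip in N (left out, the last holds). Time passes only in rows, so rows that do not move let the fingers close. It prints the time, the measured TCP pose, the force, the opening and the grip force at its end.
- bot.get_obs(): the state, without advancing time (a new reading comes with each control period).
- bot.camera(name): name is "side" or "top" or "wrist"; returns the picture (400x640x3 uint8, blue, green, red); there is no depth.
- bot.camera_info(name): a dict with "mtx" (3x3 intrinsics, pixels), "extrinsics" (4x4, takes a point from camera to world coordinates). Camera axes: x right, y down, z forward; pixel columns grow to the right and rows downward; lengths in m; the calibration is good to about 2 mm. A picture is of the moment at which its call begins: read the wrist's pose just before it. camera_info takes no time and is no camera call; for the wrist camera it gives the pose at the moment of the call.
- bot.job_done(): hands the job in; it is judged then, once.
The state is a dict: "time": time; "q": joint angles; "qd": joint speeds; "joint_efforts": joint torques, N m; "ee_pos": TCP position; "tcp_rot": TCP orientation; "wrist_force": force on the tool from outside, world axes, zero at the start; "torque": the same for the moment, N m; "opening": finger opening in m; "grasp_force": force on a finger pad.
Only numpy, scipy, OpenCV 4.12 (cv2) and the standard library are available. Lean on these libraries where they do the work, as an engineer would, in place of code of your own. Each camera call takes 0.05 s, during which the arm holds its last target. There are 200 camera calls.

## Working session

There is one attempt and no reset: what is moved stays moved. The work goes in short steps, Python scripts to look and compute and a shell command to move; the robot and the scene stay as the last step left them, time stands still between calls to the robot, and variables do not carry over. Pictures are saved under pics/ and viewed, at most 14 in all, crops included, and the job is handed in when it is done.

```bash
mkdir -p pics; cat > h.py <<'E'
import numpy as np, cv2
from workcell import bot
def snap(n,f):
    im=bot.camera(n); cv2.imwrite('pics/'+f,im); return im
def ray(n,u,v,z,info=None):
    i=info or bot.camera_info(n); K=np.array(i['mtx']);T=np.array(i['extrinsics'])
    d=T[:3,:3]@np.linalg.solve(K,[u,v,1.]); o=T[:3,3]
    return o+d*(z-o[2])/d[2]
def proj(n,p):
    i=bot.camera_info(n); K=np.array(i['mtx']);T=np.linalg.inv(np.array(i['extrinsics']))
    c=K@(T[:3,:3]@np.array(p)+T[:3,3]); return c[:2]/c[2]
E
python3 - <<'E'
from h import *
snap('top','top0.png'); snap('side','side0.png')
for n in('top','side','wrist'):
    i=bot.camera_info(n);print(n,np.round(i['mtx'],1).tolist(),np.round(i['extrinsics'],3).tolist())
o=bot.get_obs();print(o['time'],o['ee_pos'],o['tcp_rot'],o['opening'])
E
```

```text
top [[432.9, 0.0, 316.3], [0.0, 432.9, 195.0], [0.0, 0.0, 1.0]] [[0.019, -0.999, 0.028, 0.51], [-1.0, -0.019, 0.02, -0.084], [-0.019, -0.029, -0.999, 1.036], [0.0, 0.0, 0.0, 1.0]]
side [[378.4, 0.0, 318.9], [0.0, 378.4, 198.9], [0.0, 0.0, 1.0]] [[-0.862, -0.322, 0.392, 0.185], [-0.507, 0.523, -0.685, 0.552], [0.015, -0.789, -0.614, 0.612], [0.0, 0.0, 0.0, 1.0]]
wrist [[291.2, 0.0, 320.5], [0.0, 291.2, 201.1], [0.0, 0.0, 1.0]] [[0.295, -0.916, -0.27, 0.231], [-0.955, -0.283, -0.083, -0.503], [-0.001, 0.283, -0.959, 0.374], [0.0, 0.0, 0.0, 1.0]]
0.1 [ 0.16237925 -0.52529829  0.25565037] [-1.79931167e+02 -6.34314812e-04  1.71759130e+01] 0.08548793149573153
```

View pics/top0.png

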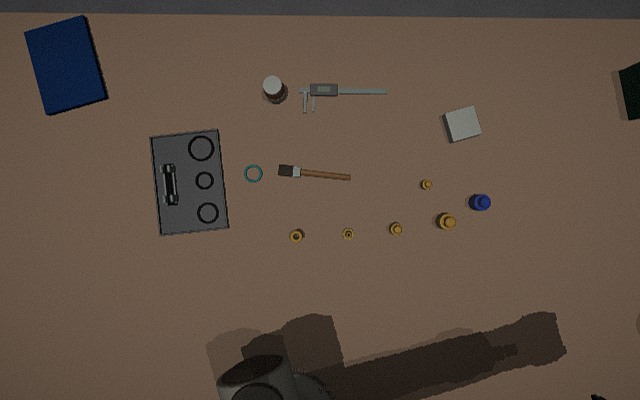

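View pics/side0.png

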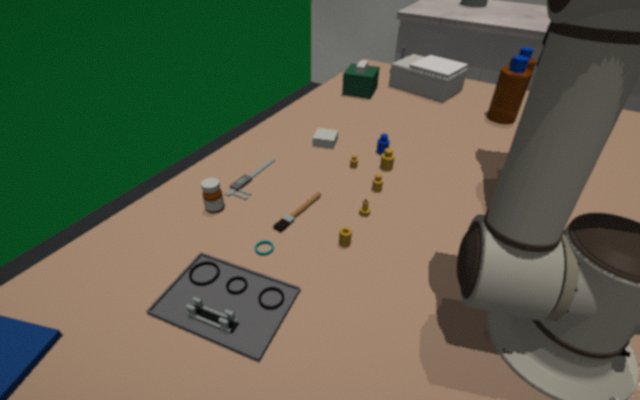

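Top view: the tray is at about (190,183), with wells near (201,148), (204,180) and (208,212) and the clip at (170,184). The brush lies from (280,171) to (350,177). Large, medium and small weights are near (447,221), (397,229) and (426,184). The fittings are at (296,236) and (348,233), and the blue decoy is at (480,202). I'll enlarge these areas.

```bash
python3 - <<'E'
from h import *
im=cv2.imread('pics/top0.png')
f=lambda a:cv2.convertScaleAbs(a,alpha=1.7)
a=cv2.resize(f(im[122:242,145:265]),None,fx=5,fy=5,interpolation=cv2.INTER_CUBIC)
cv2.imwrite('pics/a.png',a)
b=cv2.resize(f(im[155:255,275:495]),None,fx=3.6,fy=3.6,interpolation=cv2.INTER_CUBIC)
cv2.imwrite('pics/b.png',b); print(a.shape,b.shape)
E
```

```text
(600, 600, 3) (360, 792, 3)
```

View pics/a.png

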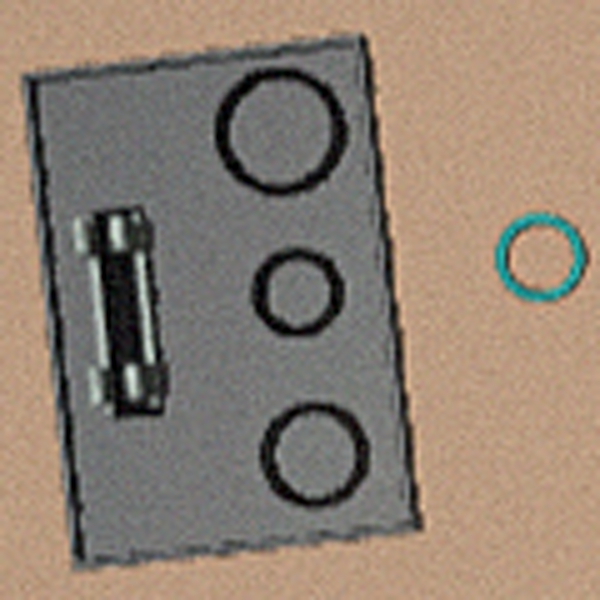

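View pics/b.png

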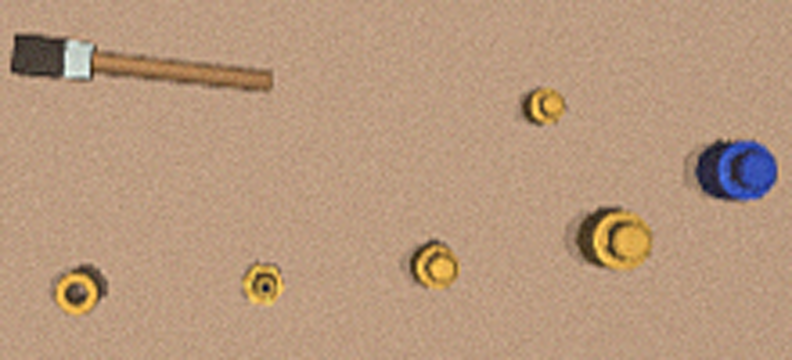

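The enlarged tray crop shows the large well at (282,130), the small at (298,292) and the medium at (315,455). The clip jaws sit around (122,312). In the other crop, the knobs are at (630,240) large, (440,267) medium and (549,104) small. The handle runs (93,62) to (272,80).

```bash
python3 - <<'E'
from h import *
A=lambda u,v:((u+.5)/5-.5+145,(v+.5)/5-.5+122)
B=lambda u,v:((u+.5)/3.6-.5+275,(v+.5)/3.6-.5+155)
P=lambda p,z:ray('top',*p,z)[:2]*1000
L,S,M=P(A(282,130),.012),P(A(298,292),.012),P(A(315,455),.012)
print('wells L S M',L.round(),S.round(),M.round(),np.linalg.norm(L-S),np.linalg.norm(M-S))
d=(L-M)/np.linalg.norm(L-M);print('row yaw',np.degrees(np.arctan2(d[1],d[0])))
n=np.array([-d[1],d[0]]);c=(L+S+M)/3;print('clip cand',(c+83*n).round(1),(c-83*n).round(1))
j=[P(A(*q),.036) for q in((80,235),(150,235),(97,388),(160,388))];print('clip jaws',np.mean(j,0).round(1),[x.round() for x in j])
for k,p,z in(('WL',(630,240),.056),('WM',(440,267),.043),('WS',(549,104),.034),('sleeve',(80,291),.04),('hose',(264,285),.043)):print(k,P(B(*p),z).round(1))
for k,p in(('end',(272,80)),('joint',(93,61)),('ferr/brist',(66,58)),('tip',(12,53))):print(k,P(B(*p),.007).round(1))
E
```

```text
wells L S M [647. 214.] [570. 204.] [492. 194.] 77.90905898199357 78.0755880454658
row yaw 7.346579163473992
clip cand [559.  286.6] [580.2 122. ]
clip jaws [557.7 280. ] [array([593., 301.]), array([594., 268.]), array([522., 291.]), array([522., 261.])]
WL [ 484.1 -365.1]
WM [ 464.3 -249.3]
WS [ 569.6 -318.9]
sleeve [444.2 -20.9]
hose [ 450.6 -138. ]
end [ 583.7 -142.9]
joint [594.2 -24.3]
ferr/brist [595.9  -6.4]
tip [598.6  29.5]
```

```bash
cat >> h.py <<'E'
def go(x,y,z,yaw):
    o=bot.get_obs(); p=np.array(o['ee_pos']); r=np.array(o['tcp_rot'])
    a=np.radians(r[2]); c,s=np.cos(a),np.sin(a); d=np.array([x,y,z])-p
    print('t%.2f'%o['time'],'pos',p.round(4),'rot',r.round(1),'| row', round(d[0]*c+d[1]*s,4),round(d[0]*s-d[1]*c,4),round(-d[2],4),round((r[2]-yaw+180)%360-180,2),'| F',np.round(o['wrist_force'],1),'op',round(o['opening'],4),'g',round(o['grasp_force'],1))
E
python3 -m pendant '.197 -.032 .03 9.8 .085;.197 -.032 .03 9.8 .085;.197 -.032 .03 9.8 .085;.197 -.032 .03 9.8 .085;.197 -.032 .03 9.8 .085' 40
python3 -c "
from h import *
go(.484,-.365,.2,7.35)"
```

```text
time: 0.52
ee_pos: [0.3428, -0.4354, 0.2256]
tcp_rot: [-180.0, 0.0, 7.4]
wrist_force: [-0.4, -0.9, 0.4]
opening: 0.0849
grasp_force: 0.0
t0.52 pos [ 0.3428 -0.4354  0.2256] rot [-180.     0.     7.4] | row 0.1491 -0.0517 0.0256 0.02 | F [-0.4 -0.9  0.4] op 0.0849 g 0.0
```

```bash
python3 -m pendant '.149 -.052 .0256 0 .06;.149 -.052 .0256 0 .06;.149 -.052 .0256 0 .06;.149 -.052 .0256 0 .06;.149 -.052 .0256 0 .06'
python3 -c "
from h import *
go(.484,-.365,.2,7.35)
print(np.round(bot.camera_info('wrist')['extrinsics'],4).tolist())
im=snap('wrist','w1.png')
for p in ((.4841,-.3651,.042),(.4643,-.2493,.032),(.5696,-.3189,.025)): print(proj('wrist',p).round(1))
"
```

```text
time: 0.93
ee_pos: [0.4864, -0.3626, 0.1981]
tcp_rot: [-179.8, 0.0, 7.6]
wrist_force: [0.3, -1.1, 0.1]
opening: 0.0601
grasp_force: 0.0
t0.93 pos [ 0.4864 -0.3626  0.1981] rot [-179.8    0.     7.6] | row -0.0027 0.0021 -0.0019 0.3 | F [ 0.3 -1.1  0.1] op 0.0601 g 0.0
[[0.133, -0.9504, -0.281, 0.5578], [-0.9911, -0.1282, -0.0357, -0.3523], [-0.0021, 0.2833, -0.959, 0.316], [0.0, 0.0, 0.0, 1.0]]
[322.9 192.5]
[206.9 194. ]
[286.4  94.7]
```

View pics/w1.png

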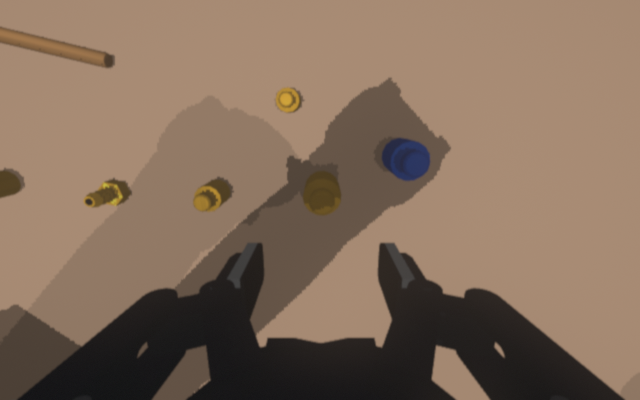

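Wrist view: the large weight is at (322,190), the medium at (208,195) and the small at (288,99). All agree with the top-camera positions to about 2 mm. I'll descend on the large weight.

```bash
python3 -m pendant '0 0 .16 0 .06;0 0 .16 0 .06;0 0 .16 0 .06;0 0 .16 0 .06;0 0 .16 0 .06' >/dev/null
python3 -c "
from h import *
go(.484,-.365,.039,7.35)"
python3 -m pendant '0 0 0 0 .02;0 0 0 0 .02;0 0 0 0 .02;0 0 0 0 .02;0 0 0 0 .02' 50
```

```text
t1.40 pos [ 0.478 -0.364  0.033] rot [-179.5    0.5    7.3] | row 0.0058 0.0018 -0.006 -0.03 | F [-0.3 -0.2 -0.6] op 0.0599 g 0.0
time: 1.82
ee_pos: [0.4832, -0.367, 0.0432]
tcp_rot: [179.8, -0.1, 7.4]
wrist_force: [-1.4, 0.1, 6.7]
opening: 0.0363
grasp_force: 51.3
```

```bash
python3 -m pendant '0 0 -.1 0 .02;0 0 -.1 0 .02;0 0 -.1 0 .02;0 0 -.1 0 .02' |grep -v rot
for i in 1 2; do python3 -m pendant '.039 -.09 0 0 .02;.079 -.185 0 0 .02;.079 -.185 0 0 .02;.079 -.185 0 0 .02;.079 -.185 0 0 .02' >/dev/null; done
python3 -c "
from h import *
go(.647,.214,.1432,7.35)"
```

```text
time: 2.15
ee_pos: [0.484, -0.3673, 0.1467]
wrist_force: [0.7, -0.5, -3.4]
opening: 0.0365
grasp_force: 52.6
t2.98 pos [0.5912 0.024  0.1389] rot [-1.8e+02  1.0e-01  7.4e+00] | row 0.0799 -0.1812 -0.0043 0.08 | F [ 1.3 -0.9 -5. ] op 0.0365 g 52.7
```

```bash
python3 -m pendant '.08 -.181 0 0 .02;.08 -.181 0 0 .02;.08 -.181 0 0 .02;.08 -.181 0 0 .02;.08 -.181 0 0 .02' >/dev/null
python3 -m pendant '0 0 0 0 .02;0 0 0 0 .02' >/dev/null
python3 -c "
from h import *
go(.647,.214,.1432,7.35)
im=snap('wrist','w2.png')
for p in ((.647,.214,.012),(.570,.204,.012),(.492,.194,.012),(.484+.163,-.365+.579,.1+.042)): print(proj('wrist',p).round(1))
"
```

```text
t3.57 pos [0.6508 0.1317 0.1386] rot [-178.6    0.2   10.9] | row 0.0119 -0.0816 -0.0046 3.6 | F [ 0.1 -0.9 -4.5] op 0.0363 g 52.7
[230.9 186.7]
[233.1 266.2]
[234.9 334.7]
[137.5 256.5]
```

View pics/w2.png

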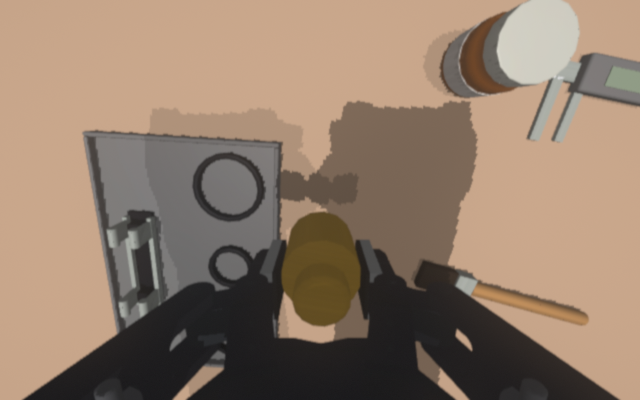

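```bash
python3 -m pendant '.012 -.0816 0 3.6 .02;.012 -.0816 0 3.6 .02;.012 -.0816 0 3.6 .02;.012 -.0816 0 3.6 .02' >/dev/null
python3 -c "
from h import *
o=bot.get_obs();print(np.round(o['q'],1),np.round(o['qd'],1))
go(.647,.214,.1432,7.35)"
```

```text
[ 11.5  22.1  17.8  85.9   3.1 179.9] [ 1.5  1.4  2.   0.7  0.5 -0.1]
t3.95 pos [0.6603 0.1492 0.1425] rot [-176.9    0.2   11.6] | row 0.0 -0.0662 -0.0007 4.25 | F [ 0.1  1.  -4.6] op 0.0363 g 52.7
```

Joint 6 has hit its 180° limit, so I'll turn the tool about 86° the other way and release with the fingers closing along the row.

```bash
python3 -m pendant '0 0 0 -35 .02;0 0 0 -35 .02;0 0 0 -35 .02;0 0 0 -35 .02;0 0 0 -35 .02' >/dev/null
python3 -m pendant '0 0 0 -35 .02;0 0 0 -35 .02;0 0 0 -35 .02;0 0 0 -35 .02;0 0 0 -35 .02' >/dev/null
python3 -m pendant '0 0 0 -15 .02;0 0 0 -15 .02;0 0 0 -15 .02;0 0 0 -15 .02;0 0 0 -15 .02' >/dev/null
python3 -c "
from h import *
o=bot.get_obs();print(np.round(o['q'],1),np.round(o['qd'],1))
go(.647,.214,.1432,97.35)"
```

```text
[11.5 22.1 17.8 85.9  3.1 95.2] [ 0.1  0.1  0.2  0.1  0.1 -0.4]
t5.20 pos [0.6602 0.1492 0.1426] rot [-179.5   -3.1   96.4] | row 0.0658 -0.006 -0.0006 -0.99 | F [ 0.  -0.1 -4.2] op 0.0365 g 52.8
```

```bash
cat >> h.py <<'E'
from scipy.spatial.transform import Rotation as Ro
def go(x,y,z,yaw):
    o=bot.get_obs(); p=np.array(o['ee_pos']); r=np.array(o['tcp_rot'])
    R=Ro.from_euler('xyz',r,degrees=True).as_matrix(); d=R.T@(np.array([x,y,z])-p)
    print('t%.2f'%o['time'],'pos',p.round(4),'rot',r.round(1),'toolz',R[:,2].round(3),'| row',d.round(4),round((r[2]-yaw+180)%360-180,2),'| q6 %.0f'%o['q'][5],'F',np.round(o['wrist_force'],1),'op',round(o['opening'],4),'g',round(o['grasp_force'],1))
E
python3 -m pendant '.033 -.003 0 -1 .02;.0658 -.006 0 -1 .02;.0658 -.006 0 -1 .02;.0658 -.006 0 -1 .02' >/dev/null
python3 -c "
from h import *
go(.647,.212,.055,97.35)"
```

```text
t5.53 pos [0.6464 0.2156 0.1463] rot [-179.6   -3.1   97.6] toolz [-0.014  0.052 -0.999] | row [-0.0085  0.0008  0.091 ] 0.22 | q6 100 F [ 0.2  0.3 -4.7] op 0.0363 g 52.8
```

```bash
python3 -m pendant '-.0085 .0008 .04 0 .02;-.0085 .0008 .08 0 .02;-.0085 .0008 .091 0 .02;-.0085 .0008 .091 0 .02;-.0085 .0008 .091 0 .02' >/dev/null
python3 -c "
from h import *
go(.647,.212,.046,97.35)
im=snap('wrist','w3.png')"

```

```text
t5.95 pos [0.6476 0.21   0.0559] rot [-179.6   -3.1   97.5] toolz [-0.014  0.052 -0.999] | row [ 0.0016 -0.0003  0.01  ] 0.16 | q6 99 F [ 0.4 -0.2 -3.7] op 0.0364 g 52.8
```

View pics/w3.png

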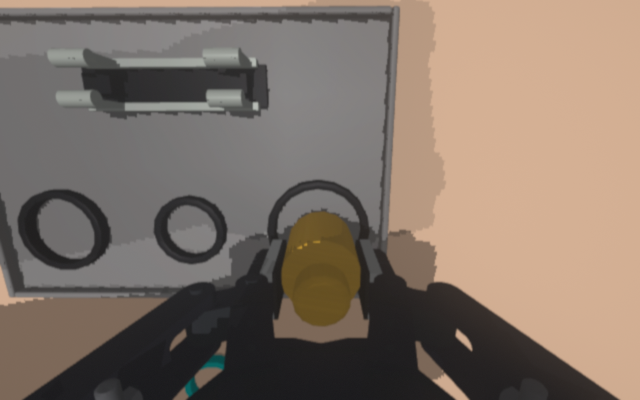

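The wrist view shows the well ring at (318,230), directly ahead of the held weight at (321,260) and laterally centred. The clip jaws are at (68,58), (222,57), (75,99) and (225,97). I'll lower it now.

```bash
python3 -m pendant '.0016 0 .004 0 .02;.0016 0 .008 0 .02;.0016 0 .0105 0 .02;.0016 0 .0105 0 .02'
python3 -m pendant '0 0 .002 0 .02;0 0 .002 0 .02'

```

```text
time: 6.33
ee_pos: [0.6482, 0.2132, 0.0477]
tcp_rot: [-179.8, -3.2, 97.6]
wrist_force: [-2.5, 0.2, 9.3]
opening: 0.0362
grasp_force: 54.1
time: 6.5
ee_pos: [0.6482, 0.2135, 0.0474]
tcp_rot: [-179.9, -3.2, 97.6]
wrist_force: [-8.6, -0.7, 18.7]
opening: 0.0362
grasp_force: 55.2
```

```bash
python3 -m pendant '0 0 0 0 .056;0 0 0 0 .056;0 0 -.01 0 .056;0 0 -.05 0 .056;0 0 -.09 0 .056' >/dev/null
python3 -c "
from h import *
im=snap('wrist','w4.png')
for z in (.012,):print(proj('wrist',(.647,.214,z)))
go(.4643,-.2493,.15,7.35)"

```

```text
[317.2615654  201.19280679]
t6.97 pos [0.6502 0.208  0.1432] rot [179.9  -3.2  97.6] toolz [-0.005  0.055 -0.998] | row [-0.4276 -0.2447 -0.031 ] 90.25 | q6 99 F [-0.2 -0.5  6.9] op 0.0557 g 0.0
```

View pics/w4.png

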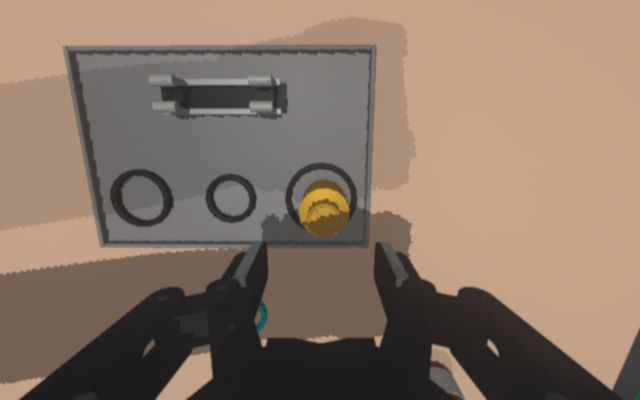

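The large weight stands inside its ring at (322,200). Next is the medium weight.

```bash
for i in 1 2; do python3 -m pendant '-.19 -.109 -.014 0 .05;-.19 -.109 -.014 0 .05;-.19 -.109 -.014 0 .05;-.19 -.109 -.014 0 .05;-.19 -.109 -.014 0 .05' >/dev/null; done
python3 -c "
from h import *
go(.4643,-.2493,.11,97.35)"

```

```text
t7.80 pos [ 0.4903 -0.1797  0.142 ] rot [-179.7   -3.    97.6] toolz [-0.013  0.052 -0.999] | row [-0.0672 -0.0349  0.0286] 0.25 | q6 61 F [ 1.1 -0.4  0.2] op 0.05 g 0.0
```

```bash
python3 -m pendant '-.035 -.018 0 0 .05;-.067 -.035 .01 0 .05;-.067 -.035 .02 0 .05;-.067 -.035 .02 0 .05;-.067 -.035 .02 0 .05' >/dev/null
python3 -c "
from h import *
go(.4643,-.2493,.036,97.35)"

```

```text
t8.22 pos [ 0.4649 -0.2477  0.1178] rot [-179.6   -3.1   97.5] toolz [-0.014  0.053 -0.998] | row [-0.006  -0.0002  0.0816] 0.19 | q6 53 F [-0.6 -0.3  0.8] op 0.0498 g 0.0
```

```bash
python3 -m pendant '-.006 0 .04 0 .05;-.006 0 .0816 0 .05;-.006 0 .0816 0 .05;-.006 0 .0816 0 .05' >/dev/null
python3 -c "
from h import *
go(.4643,-.2493,.036,97.35)"
python3 -m pendant '0 0 0 0 .01;0 0 0 0 .01;0 0 0 0 .01;0 0 0 0 .01;0 0 0 0 .01' 40
python3 -m pendant '0 0 -.05 0 .01;0 0 -.1 0 .01;0 0 -.1 0 .01;0 0 -.1 0 .01'
python3 -c "
from h import *
go(.492,.194,.136,97.35)"

```

```text
t8.55 pos [ 0.4642 -0.2478  0.0354] rot [-179.4   -3.2   97.7] toolz [-0.017  0.054 -0.998] | row [-0.0015 -0.0001 -0.0006] 0.34 | q6 53 F [-0.3 -0.2  1.5] op 0.0496 g 0.0
time: 8.97
ee_pos: [0.4663, -0.2499, 0.0392]
tcp_rot: [-179.8, -3.0, 97.6]
wrist_force: [-0.4, 2.7, 5.9]
opening: 0.0264
grasp_force: 39.2
time: 9.3
ee_pos: [0.4687, -0.2561, 0.143]
tcp_rot: [179.9, -2.7, 97.6]
wrist_force: [0.1, -0.2, -2.6]
opening: 0.0262
grasp_force: 40.6
t9.30 pos [ 0.4687 -0.2561  0.143 ] rot [179.9  -2.7  97.6] toolz [-0.005  0.047 -0.999] | row [0.4422 0.0828 0.0282] 0.27 | q6 53 F [ 0.1 -0.2 -2.6] op 0.0262 g 40.6
```

```bash
for i in 1 2; do python3 -m pendant '.197 .036 .01 0 .01;.197 .036 .01 0 .01;.197 .036 .01 0 .01;.197 .036 .01 0 .01;.197 .036 .01 0 .01' >/dev/null; done
python3 -c "
from h import *
go(.492,.192,.1,97.35)"

```

```text
t10.13 pos [0.485  0.1488 0.1373] rot [-179.7   -3.1   97.7] toolz [-0.013  0.053 -0.999] | row [0.0398 0.0129 0.0394] 0.3 | q6 98 F [ 1.5 -0.  -1.2] op 0.0261 g 40.5
```

```bash
python3 -m pendant '.02 .006 .01 0 .01;.04 .013 .039 0 .01;.04 .013 .039 0 .01;.04 .013 .039 0 .01' >/dev/null
python3 -c "
from h import *
go(.492,.193,.046,97.35)"

```

```text
t10.47 pos [0.4914 0.19   0.0985] rot [-179.5   -3.1   97.7] toolz [-0.017  0.052 -0.999] | row [0.0001 0.0015 0.0526] 0.36 | q6 102 F [-0.9 -0.2 -2.3] op 0.0263 g 40.5
```

```bash
python3 -m pendant '0 .001 .03 0 .01;0 .001 .047 0 .01;0 .001 .051 0 .01;0 .001 .054 0 .01;0 .001 .055 0 .01'
python3 -m pendant '0 0 .002 0 .01;0 0 .002 0 .01'

```

```text
time: 10.88
ee_pos: [0.4931, 0.1919, 0.0458]
tcp_rot: [-179.7, -3.1, 97.6]
wrist_force: [-0.0, 1.1, -1.4]
opening: 0.0262
grasp_force: 40.5
time: 11.05
ee_pos: [0.4931, 0.1923, 0.0437]
tcp_rot: [-179.7, -3.1, 97.6]
wrist_force: [0.1, -0.9, -1.7]
opening: 0.0261
grasp_force: 40.5
```

```bash
python3 -m pendant '0 0 .001 0 .01;0 0 .002 0 .01;0 0 .002 0 .01'

```

```text
time: 11.3
ee_pos: [0.4931, 0.1925, 0.0431]
tcp_rot: [-179.7, -3.1, 97.6]
wrist_force: [-5.5, -2.7, 13.7]
opening: 0.0259
grasp_force: 42.1
```

```bash
python3 -m pendant '0 0 0 0 .045;0 0 0 0 .045;0 0 -.01 0 .045;0 0 -.05 0 .045;0 0 -.09 0 .045' >/dev/null
python3 -c "
from h import *
go(.568,-.320,.11,97.35)"

```

```text
t11.72 pos [0.4925 0.1872 0.1306] rot [-179.4   -3.    97.6] toolz [-0.018  0.051 -0.999] | row [-0.5132  0.0078 -0.0068] 0.24 | q6 102 F [0.2 0.6 0.2] op 0.0449 g 0.0
```

```bash
for i in 1 2 3; do python3 -m pendant '-.04 .002 -.006 0 .045;-.17 .003 -.006 0 .045;-.17 .003 -.006 0 .045;-.17 .003 -.006 0 .045;-.17 .003 -.006 0 .045' >/dev/null; done
python3 -c "
from h import *
go(.568,-.320,.032,97.35)
im=snap('wrist','w5.png')
for p in ((.5696,-.3189,.025),(.568,-.320,.025)): print(proj('wrist',p).round(1))"

```

```text
t12.97 pos [ 0.5701 -0.3222  0.1199] rot [-179.6   -3.    97.4] toolz [-0.014  0.051 -0.999] | row [-0.0022 -0.0011  0.0879] 0.02 | q6 52 F [ 1.4 -0.4  0.1] op 0.0445 g 0.0
[321.  217.9]
[318.7 219. ]
```

View pics/w5.png

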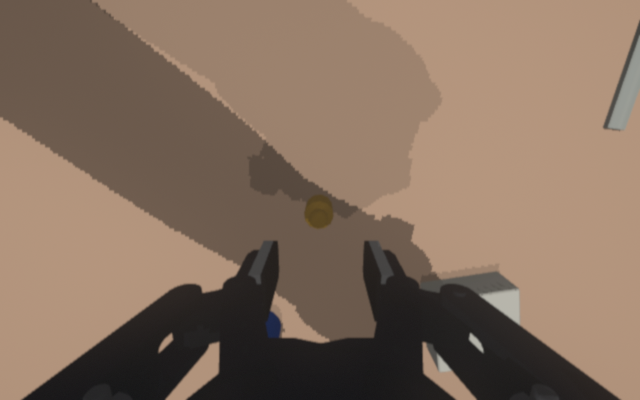

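The small weight's silhouette in this view spans columns 305–333 and rows 196–229, so I'll fit its y to that.

```bash
python3 -c "
from h import *
from scipy.optimize import *
t=np.linspace(0,6.283,60)
for y in (-.320,-.317,-.314):
    P=[proj('wrist',(.568+r*np.cos(a),y+r*np.sin(a),z)) for r,z in((.0115,.001),(.0115,.025),(.007,.031),(.005,.038)) for a in t]
    P=np.array(P);print(y,P.min(0).round(1),P.max(0).round(1))
im=cv2.imread('pics/w5.png').astype(int)
m=(im[:,:,0]*2<im[:,:,2])[185:240,295:345];ys,xs=np.where(m);print(m.sum(),xs.min()+295,xs.max()+295,ys.min()+185,ys.max()+185)
"

```

```text
-0.32 [303.9 197.7] [333.5 233. ]
-0.317 [304.4 194.3] [334.1 229.4]
-0.314 [304.8 190.9] [334.6 225.8]
732 305 332 195 227
```

```bash
python3 -m pendant '0 -.001 .04 0 .045;.001 -.001 .08 0 .045;.001 -.001 .085 0 .045;.001 -.001 .086 0 .045;.001 -.001 .086 0 .045' >/dev/null
python3 -m pendant '0 0 0 0 .045;0 0 0 0 .045' >/dev/null
python3 -c "
from h import *
go(.568,-.3165,.034,97.35)"

```

```text
t13.60 pos [ 0.5692 -0.3119  0.0381] rot [-179.8   -2.9   97.6] toolz [-0.011  0.05  -0.999] | row [-0.0046 -0.0018  0.0039] 0.27 | q6 53 F [0.2 0.3 0.1] op 0.0452 g 0.0
```

```bash
python3 -m pendant '-.004 -.001 .004 0 .045;-.004 -.001 .004 0 .045;-.004 -.001 .004 0 .006;-.004 -.001 .004 0 .006;-.004 -.001 .004 0 .006' 40 >/dev/null
python3 -m pendant '0 0 0 0 .006;0 0 0 0 .006;0 0 0 0 .006'
python3 -m pendant '0 0 -.05 0 .006;0 0 -.1 0 .006;0 0 -.1 0 .006;0 0 -.1 0 .006' >/dev/null
python3 -c "
from h import *
go(.570,.204,.136,97.35)"

```

```text
time: 14.27
ee_pos: [0.5674, -0.3155, 0.0312]
tcp_rot: [-179.6, -3.1, 97.6]
wrist_force: [-0.9, -1.0, 3.3]
opening: 0.0215
grasp_force: 39.5
t14.60 pos [ 0.5704 -0.3216  0.1361] rot [-179.9   -2.8   97.6] toolz [-0.008  0.049 -0.999] | row [0.5204 0.0692 0.0258] 0.25 | q6 52 F [ 1.  -0.6 -0.7] op 0.0213 g 39.6
```

```bash
for i in 1 2; do python3 -m pendant '.2 .027 .01 0 .006;.2 .027 .01 0 .006;.2 .027 .01 0 .006;.2 .027 .01 0 .006;.2 .027 .01 0 .006' >/dev/null; done
python3 -m pendant '.06 .007 .003 0 .006;.115 .014 .006 0 .006;.115 .014 .006 0 .006;.115 .014 .006 0 .006;.115 .014 .006 0 .006' >/dev/null
python3 -c "
from h import *
go(.570,.205,.046,97.35)"

```

```text
t15.85 pos [0.567  0.2013 0.1306] rot [-179.5   -3.1   97.8] toolz [-0.016  0.052 -0.999] | row [-0.0012  0.0043  0.0846] 0.42 | q6 100 F [-0.3  0.3 -1.3] op 0.0213 g 39.6
```

```bash
python3 -m pendant '-.001 .003 .03 0 .006;-.001 .003 .06 0 .006;-.001 .003 .08 0 .006;-.001 .003 .084 0 .006;-.001 .003 .084 0 .006' >/dev/null
python3 -m pendant '0 0 0 0 .006' >/dev/null
python3 -c "
from h import *
go(.570,.205,.037,97.35)"

```

```text
t16.35 pos [0.5702 0.2027 0.049 ] rot [-179.6   -3.1   97.5] toolz [-0.014  0.053 -0.999] | row [0.0017 0.0002 0.0121] 0.19 | q6 101 F [0.6 0.5 0.6] op 0.0212 g 39.6
```

```bash
python3 -m pendant '.001 0 .006 0 .006;.0017 0 .009 0 .006;.0017 0 .012 0 .006;.0017 0 .012 0 .006'
python3 -m pendant '0 0 .001 0 .006;0 0 .001 0 .006'

```

```text
time: 16.68
ee_pos: [0.5702, 0.2063, 0.0375]
tcp_rot: [-179.7, -3.2, 97.6]
wrist_force: [0.9, 1.3, 3.5]
opening: 0.0213
grasp_force: 41.7
time: 16.85
ee_pos: [0.5703, 0.2063, 0.0373]
tcp_rot: [-179.8, -3.2, 97.6]
wrist_force: [-1.8, 1.7, 9.3]
opening: 0.0211
grasp_force: 45.7
```

```bash
python3 -m pendant '0 0 -.001 0 .042;0 0 -.001 0 .042;0 0 -.01 0 .042;0 0 -.05 0 .042;0 0 -.09 0 .042' >/dev/null
python3 -m pendant '-.02 0 -.04 0 .042;-.04 0 -.08 0 .042;-.04 0 -.08 0 .042;-.04 0 -.08 0 .042' >/dev/null
python3 -c "
from h import *
go(.6,-.08,.2,97.35)
im=snap('wrist','w6.png')
for p in ((.647,.214,.012),(.570,.204,.012),(.492,.194,.012),(.559,.2866,.036)): print(proj('wrist',p).round(1))
np.save('w6.npy',bot.camera_info('wrist')['extrinsics'])
cv2.imwrite('pics/w6c.png',cv2.resize(im[0:300,120:520],None,fx=2,fy=2,interpolation=cv2.INTER_CUBIC))"

```

```text
t17.60 pos [0.5784 0.1562 0.2066] rot [-179.9   -3.1   97.5] toolz [-0.009  0.054 -0.999] | row [-0.2371 -0.0094 -0.0063] 0.15 | q6 96 F [ 1.3 -0.3 -0.5] op 0.0425 g 0.0
[393.1 150.1]
[319.9 149.9]
[246.  149.6]
[319.6  59.3]
```

View pics/w6c.png

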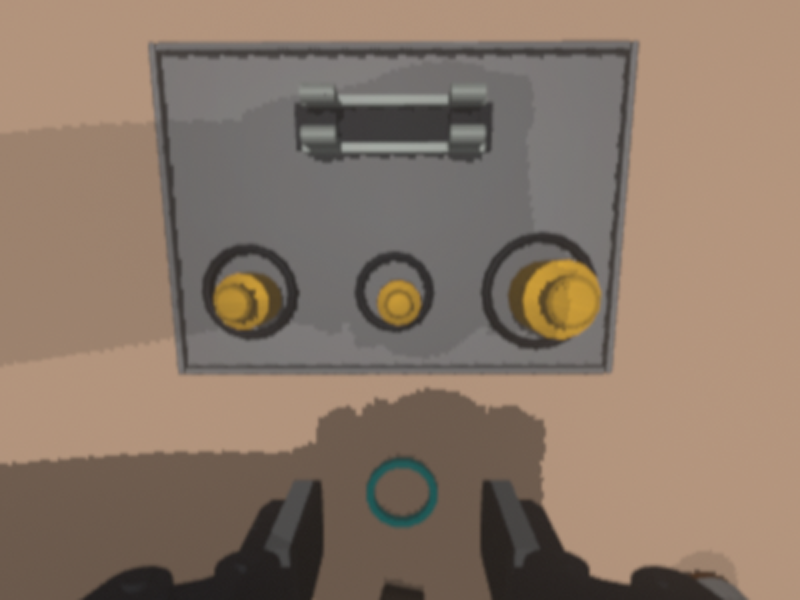

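All three weights stand in their own wells: medium at (250,291), small at (395,291) and large at (541,291) in the crop. The clip's jaw ends are at (318,95), (469,95), (318,137) and (469,137). Next I'll check the clip position against the placed weights.

```bash
python3 -c "
from h import *
info=dict(mtx=bot.camera_info('wrist')['mtx'],extrinsics=np.load('w6.npy'))
R=lambda u,v,z:(ray('wrist',120+(u+.5)/2-.5,(v+.5)/2-.5,z,info)[:2]*1000).round(1)
print('rings',R(250,291,.012),R(395,291,.012),R(541,291,.012))
print('knobs M S L',R(231,303,.047),R(399,303,.039),R(574,301,.06))
for z in(.03,.033,.036):print('clip',z,[R(*p,z) for p in((318,95),(318,137),(469,95),(469,137))],R(393.5,116,z))
A=lambda u,v:((u+.5)/5-.5+145,(v+.5)/5-.5+122)
for z in (.03,.036): print([ (ray('top',*A(*q),z)[:2]*1000).round() for q in ((85,233),(143,228),(98,387),(155,385))])
" ; python3 -m pendant '0 0 0 0 .042;0 0 0 0 .042;0 0 0 0 .042'; python3 -c "
from h import *
go(.6,-.08,.2,97.35)
print(np.round(bot.camera_info('wrist')['extrinsics']-np.load('w6.npy'),4)[:3,3])"

```

```text
rings [490.4 198.4] [566.6 208.5] [643.1 218.6]
knobs M S L [490.7 194.3] [569.5 204.3] [647.4 216.8]
clip 0.03 [array([519.8, 293.2]), array([521.6, 275.2]), array([589.3, 302.3]), array([592.1, 284.5])] [555.7 288.9]
clip 0.033 [array([520.3, 292.5]), array([522.1, 274.7]), array([589.1, 301.5]), array([591.9, 283.9])] [555.9 288.2]
clip 0.036 [array([520.9, 291.8]), array([522.6, 274.2]), array([588.9, 300.7]), array([591.7, 283.2])] [556.  287.6]
[array([595., 301.]), array([597., 273.]), array([522., 292.]), array([524., 265.])]
[array([594., 298.]), array([597., 271.]), array([522., 290.]), array([524., 263.])]
time: 17.9
ee_pos: [0.5763, 0.1576, 0.201]
tcp_rot: [-179.4, -3.1, 97.6]
wrist_force: [0.3, 0.5, -0.2]
opening: 0.0422
grasp_force: 0.0
t17.90 pos [0.5763 0.1576 0.201 ] rot [-179.4   -3.1   97.6] toolz [-0.017  0.052 -0.999] | row [-0.2384 -0.0082 -0.0117] 0.27 | q6 96 F [ 0.3  0.5 -0.2] op 0.0422 g 0.0
[-0.0008  0.0009 -0.0029]
```

I want to remove the 3° tilt before handling the brush. The plan is to turn to the other joint-6 limit and use the same compliance in reverse.

```bash
python3 -m pendant '-.175 0 -.01 -35 .04;-.175 0 -.01 -35 .04;-.175 0 -.01 -35 .04;-.175 0 -.01 -35 .04;-.175 0 -.01 -35 .04' >/dev/null
for i in 1 2 3 4 5 6; do python3 -m pendant '0 0 0 -35 .04;0 0 0 -35 .04;0 0 0 -35 .04;0 0 0 -35 .04;0 0 0 -35 .04' >/dev/null; done
python3 -c "
from h import *
o=bot.get_obs();print(np.round(o['q'],1))
go(.59,-.12,.2,0)"

```

```text
[  -2.8   12.2   12.1   91.     3.  -165. ]
t20.82 pos [ 0.5999 -0.016   0.2022] rot [-177.4    1.8  -17.8] toolz [-0.016  0.053 -0.998] | row [ 0.0224  0.102  -0.0031] -17.83 | q6 -165 F [0.1 0.  0.2] op 0.0398 g 0.0
```

```bash
python3 -m pendant '0 0 0 -7 .04;0 0 0 -14.5 .04;0 0 0 -14.5 .04' >/dev/null
python3 -m pendant '0 .02 0 0 .04;0 .04 0 0 .04;0 .04 0 0 .04;0 .04 0 0 .04'>/dev/null
python3 -c "
from h import *
o=bot.get_obs();print(np.round(o['q'],1))
go(.59,-.12,.2,0)"

```

```text
[  -5.1   12.2   12.    90.8    2.3 -179.8]
t21.40 pos [ 0.5987 -0.0431  0.2009] rot [-177.7    1.1   -5.3] toolz [-0.015  0.042 -0.999] | row [-0.0015  0.0773 -0.0022] -5.3 | q6 -180 F [-0.3  0.9  0.9] op 0.04 g 0.0
```

Working: q5 is dropping. I'll continue.

```bash
python3 -m pendant '0 .04 0 0 .04;0 .04 0 0 .04;0 .04 0 0 .04;0 .04 0 0 .04'>/dev/null
python3 -c "
from h import *
o=bot.get_obs();print(np.round(o['q'],1))
go(.59,-.12,.2,0)"

```

```text
[  -6.8   12.2   11.9   90.7    1.6 -179.9]
t21.73 pos [ 0.5974 -0.0638  0.1997] rot [-178.4    1.    -6.9] toolz [-0.015  0.029 -0.999] | row [-0.0006  0.0566 -0.0019] -6.87 | q6 -180 F [-0.8 -0.2  0.7] op 0.04 g 0.0
```

```bash
for i in 1 2; do python3 -m pendant '0 .04 0 0 .04;0 .04 0 0 .04;0 .04 0 0 .04;0 .04 0 0 .04'>/dev/null; done
python3 -c "
from h import *
o=bot.get_obs();print(np.round(o['q'],1))
go(.589,-.0836,.2,265)"

```

```text
[ -10.2   12.4   12.    90.6   -0.  -179.9]
t22.40 pos [ 0.5927 -0.1069  0.1981] rot [180.    1.  -10.3] toolz [-0.018  0.003 -1.   ] | row [-0.0078 -0.0223 -0.0017] 84.72 | q6 -180 F [-0.6 -0.   0.6] op 0.0398 g 0.0
```

Tilt is removed, with about 1° left lengthwise. I'll turn to the brush and measure its handle with the wrist camera.

```bash
python3 -m pendant '-.008 -.022 0 35 .04;-.008 -.022 0 35 .04;-.008 -.022 0 35 .04;-.008 -.022 0 35 .04;-.008 -.022 0 35 .04' >/dev/null
python3 -m pendant '0 0 0 35 .04;0 0 0 35 .04;0 0 0 35 .04;0 0 0 35 .04;0 0 0 35 .04' >/dev/null
python3 -m pendant '0 0 0 7 .04;0 0 0 14.7 .04;0 0 0 14.7 .04;0 0 0 14.7 .04;0 0 0 14.7 .04' >/dev/null
python3 -c "
from h import *
go(.589,-.0836,.2,265)
info=bot.camera_info('wrist');im=snap('wrist','w7.png')
hsv=cv2.cvtColor(im,cv2.COLOR_BGR2HSV);print('px',proj('wrist',(.589,-.0836,.007)).round(),proj('wrist',(.5837,-.1429,.007)).round(),proj('wrist',(.5942,-.0243,.007)).round())
c=proj('wrist',(.589,-.0836,.007)).astype(int);print('handle',hsv[c[1],c[0]],'bench',hsv[c[1],c[0]+60])
np.save('w7.npy',info['extrinsics'])"

```

```text
t23.65 pos [ 0.5887 -0.0841  0.1982] rot [ 1.79e+02  1.00e-01 -9.48e+01] toolz [-0.018  0.002 -1.   ] | row [-0.0006 -0.0003 -0.0018] 0.24 | q6 -93 F [0.4 0.1 0.2] op 0.0399 g 0.0
px [317. 184.] [317. 127.] [317. 235.]
handle [ 15 119 105] bench [ 13  76 111]
```

View pics/w7.png

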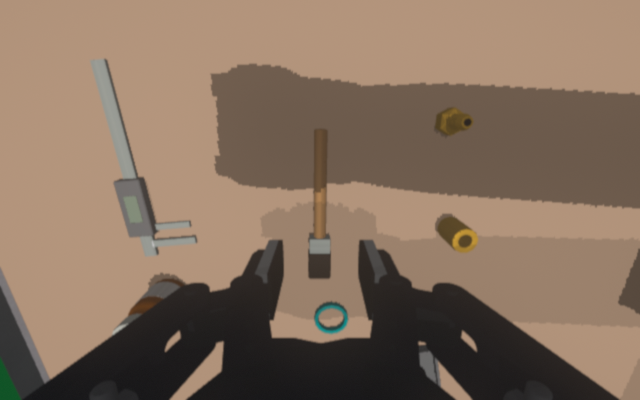

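The wrist view shows the handle from (320,129) to the ferrule at (319,236), centred between the fingers to about 2.5 mm. That puts mid-handle near (587,-82.5).

```bash
python3 -m pendant '-.001 .002 .04 0 .04;-.002 .002 .08 0 .04;-.002 .002 .12 0 .04;-.002 .002 .145 0 .04;-.002 .002 .15 0 .04' >/dev/null
python3 -m pendant '0 0 0 0 .04;0 0 0 0 .04' >/dev/null
python3 -c "
from h import *
go(.5875,-.0825,.029,265)"

```

```text
t24.28 pos [ 0.5848 -0.0821  0.0499] rot [179.   0. -95.] toolz [-0.017  0.002 -1.   ] | row [ 0.0002 -0.003   0.0209] 0.03 | q6 -93 F [0.  0.  0.3] op 0.0397 g 0.0
```

```bash
python3 -m pendant '0 -.003 .008 0 .04;0 -.003 .015 0 .04;0 -.003 .02 0 .04;0 -.003 .02 0 .04;0 -.003 .02 0 .04' >/dev/null
python3 -m pendant '0 0 0 0 .0;0 0 0 0 .0;0 0 0 0 .0;0 0 0 0 .0;0 0 0 0 .0' 100
python3 -m pendant '0 0 0 0 .0;0 0 0 0 .0;0 0 0 0 .0;0 0 0 0 .0'

```

```text
time: 25.12
ee_pos: [0.587, -0.0823, 0.029]
tcp_rot: [179.0, 0.0, -95.0]
wrist_force: [-0.8, 0.2, 5.8]
opening: 0.0098
grasp_force: 98.4
time: 25.45
ee_pos: [0.587, -0.0823, 0.0289]
tcp_rot: [179.0, 0.0, -95.0]
wrist_force: [-1.4, -0.5, 6.3]
opening: 0.0096
grasp_force: 98.4
```

```bash
python3 -m pendant '0 0 -.04 0 0;0 0 -.08 0 0;0 0 -.11 0 0;0 0 -.11 0 0'
for i in 1 2; do python3 -m pendant '-.04 .007 0 0 0;-.08 .014 0 0 0;-.12 .02 0 0 0;-.16 .027 0 0 0;-.183 .03 0 0 0' >/dev/null; done
for i in 1 2; do python3 -m pendant '0 0 0 35 0;0 0 0 35 0;0 0 0 35 0;0 0 0 35 0;0 0 0 35 0' >/dev/null; done
python3 -m pendant '0 0 0 5 0;0 0 0 7.65 0;0 0 0 7.65 0;0 0 0 7.65 0' >/dev/null
python3 -c "
from h import *
go(.558,.288,.14,187.35)
np.save('w8.npy',bot.camera_info('wrist')['extrinsics']);im=snap('wrist','w8.png')
for p in ((.558,.288,.036),(.570,.204,.012)): print(proj('wrist',p).round(1))"

```

```text
time: 25.78
ee_pos: [0.5911, -0.0828, 0.1454]
tcp_rot: [179.5, 0.0, -95.0]
wrist_force: [0.8, -0.4, -0.2]
opening: 0.0094
grasp_force: 98.4
t27.78 pos [0.5609 0.2873 0.1392] rot [ 179.7   -1.  -172.6] toolz [-0.019  0.002 -1.   ] | row [ 0.0028  0.0011 -0.0007] 0.07 | q6 19 F [-0.3 -0.1 -1.3] op 0.0095 g 98.4
[320.2 207.6]
[223.4 201. ]
```

View pics/w8.png

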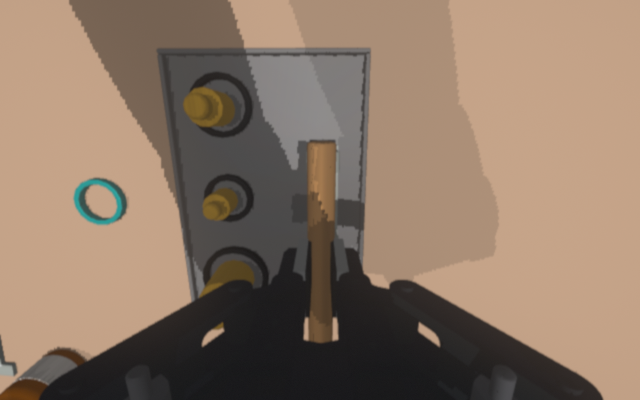

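```bash
python3 -c "
from h import *
o=bot.get_obs();R=Ro.from_euler('xyz',o['tcp_rot'],degrees=True).as_matrix();p=np.array(o['ee_pos'])
for sx in(.058,-.058): print(sx,proj('wrist',p+R@np.array([sx,0,.022])).round(1))
info=dict(mtx=bot.camera_info('wrist')['mtx'],extrinsics=np.load('w8.npy'))
print('rings',[ (ray('wrist',u,v,.012,info)[:2]*1000).round(1) for u,v in((219,104),(228,198),(236,292))])
print(p)
im=cv2.imread('pics/w8.png');cv2.imwrite('pics/w8c.png',cv2.convertScaleAbs(cv2.resize(im[60:300,170:410],None,fx=2.5,fy=2.5,interpolation=cv2.INTER_CUBIC),alpha=1.8))"

```

```text
0.058 [318.6 145.1]
-0.058 [319.  345.5]
rings [array([489.4, 197.2]), array([566.7, 207.9]), array([659.1, 219.8])]
[0.56094579 0.2872881  0.13928364]
```

View pics/w8c.png

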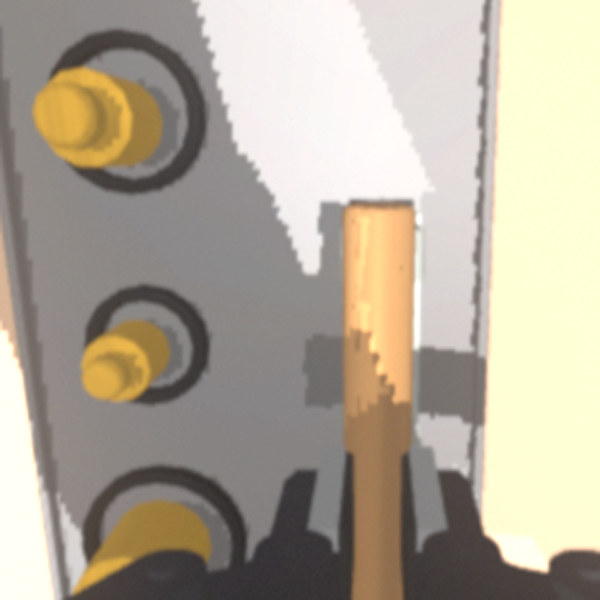

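The handle end is at (321,141), within about 1 mm of prediction, so the grip is centred on the handle. Combining the ring and jaw-edge measurements puts the clip at about (558, 288.4). Lowering to just above the jaws.

```bash
python3 -m pendant '.001 0 .03 0 0;.002 0 .05 0 0;.002 0 .06 0 0;.002 0 .062 0 0;.002 0 .062 0 0' >/dev/null
python3 -m pendant '0 0 0 0 0;0 0 0 0 0' >/dev/null
python3 -c "
from h import *
go(.558,.2884,.075,187.4)"

```

```text
t28.42 pos [0.5586 0.2876 0.0792] rot [ 179.7   -0.9 -172.7] toolz [-0.016  0.003 -1.   ] | row [0.0004 0.0009 0.0042] -0.06 | q6 20 F [ 0.2  0.6 -1.4] op 0.0095 g 98.4
```

```bash
python3 -m pendant '0 .0008 .004 0 0;0 .0008 .008 0 0;0 .0008 .012 0 0;0 .0008 .014 0 0' 120
python3 -m pendant '0 0 .002 0 0;0 0 .004 0 0;0 0 .004 0 0'

```

```text
time: 28.75
ee_pos: [0.5573, 0.2879, 0.0629]
tcp_rot: [179.8, -1.1, -172.7]
wrist_force: [-0.9, 0.1, -0.5]
opening: 0.0084
grasp_force: 120.1
time: 29.0
ee_pos: [0.5576, 0.2882, 0.0595]
tcp_rot: [179.7, -1.0, -172.7]
wrist_force: [-0.3, 1.6, 2.2]
opening: 0.0059
grasp_force: 117.9
```

```bash
python3 -m pendant '0 0 0 0 0;0 0 0 0 0;0 0 0 0 0' 80
python3 -c "
from h import *
im=snap('wrist','w9.png'); cv2.imwrite('pics/w9c.png',cv2.convertScaleAbs(cv2.resize(im[100:360,220:420],None,fx=2.3,fy=2.3,interpolation=cv2.INTER_CUBIC),alpha=1.8))"
```

```text
time: 29.25
ee_pos: [0.5577, 0.288, 0.06]
tcp_rot: [179.7, -1.0, -172.7]
wrist_force: [0.9, -1.1, 2.6]
opening: -0.0
grasp_force: 1.1
```

View pics/w9c.png

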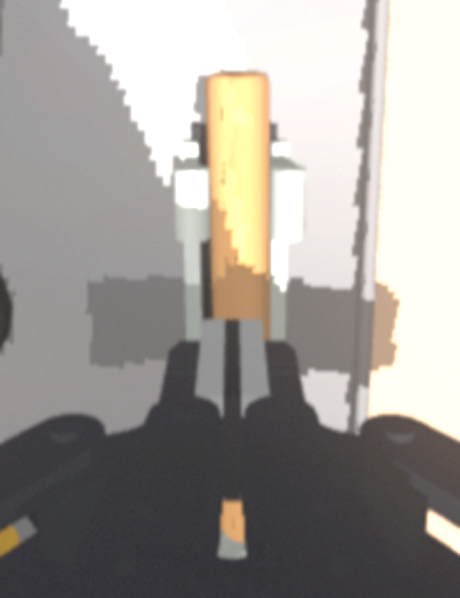

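The handle has squeezed down out of the pads. It now lies along the clip between the jaws, at columns 208–270 with the jaws at (192,190) and (287,190), and the shut fingertips are just above it. I'll press gently with the shut fingers to find its height and seat it.

```bash
python3 -m pendant '0 0 .001 0 0;0 0 .002 0 0;0 0 .002 0 0' 20
python3 -m pendant '0 0 .001 0 0;0 0 .001 0 0;0 0 .001 0 0'
```

```text
time: 29.55
ee_pos: [0.5574, 0.2881, 0.0579]
tcp_rot: [179.7, -1.0, -172.7]
wrist_force: [-0.5, -1.7, 5.5]
opening: 0.0001
grasp_force: 2.2
time: 29.8
ee_pos: [0.5574, 0.2882, 0.0577]
tcp_rot: [179.7, -1.0, -172.7]
wrist_force: [-2.6, -2.1, 10.0]
opening: -0.0
grasp_force: 5.3
```

```bash
python3 -m pendant '0 0 .001 0 0;0 0 .002 0 0;0 0 .002 0 0'
python3 -m pendant '0 0 .001 0 0;0 0 .002 0 0;0 0 .002 0 0'
```

```text
time: 30.05
ee_pos: [0.5575, 0.2884, 0.0575]
tcp_rot: [179.7, -0.9, -172.7]
wrist_force: [-7.6, -4.8, 22.4]
opening: 0.0001
grasp_force: 10.9
time: 30.3
ee_pos: [0.5575, 0.2886, 0.0573]
tcp_rot: [179.6, -0.8, -172.7]
wrist_force: [-12.3, -5.9, 33.5]
opening: 0.0001
grasp_force: 16.9
```

A hard stop at 33 N with the handle top at z ≈ 33 mm is exactly the height it should have when home. I'll retreat upward and check numerically.

```bash
python3 -m pendant '0 0 -.005 0 0;0 0 -.03 0 0;0 0 -.07 0 0;0 0 -.1 0 0;0 0 -.1 0 0' 
for i in 1 2; do python3 -m pendant '.04 -.1 -.02 0 0;.08 -.18 -.04 0 0;.08 -.18 -.04 0 0;.08 -.18 -.04 0 0;.08 -.18 -.04 0 0' >/dev/null; done
python3 -c "
from h import *
go(.3,.0,.25,187)
im=snap('top','top9.png');hsv=cv2.cvtColor(im,cv2.COLOR_BGR2HSV)
m=cv2.inRange(hsv,(5,100,50),(25,255,255))
m[:,:140]=0;m[:,235:]=0;m[:122]=0;m[245:]=0
n,l,s,c=cv2.connectedComponentsWithStats(m)
for k in range(1,n):
    if s[k,4]>8: print(s[k],c[k].round(1))
k=max(range(1,n),key=lambda k:s[k,3]); ys,xs=np.where(l==k); r=cv2.minAreaRect(np.c_[xs,ys].astype(np.float32));print(r)
b=cv2.boxPoints(r);b=b[np.argsort(b[:,1])];e1,e2=b[:2].mean(0),b[2:].mean(0)
for e in(e1,e2):print((ray('top',*e,.026)*1000).round(1))
print(hsv[225:245:4,175:200:6].reshape(-1,3).tolist()[:0])
"
```

```text
time: 30.72
ee_pos: [0.5609, 0.289, 0.1595]
tcp_rot: [179.6, -0.6, -172.7]
wrist_force: [0.9, -0.1, 0.6]
opening: -0.0002
grasp_force: 0.0
t31.55 pos [ 0.4467 -0.0917  0.2342] rot [ 179.7   -1.  -172.7] toolz [-0.018  0.002 -1.   ] | row [ 0.134   0.1097 -0.013 ] 0.32 | q6 -19 F [1.5 0.6 1. ] op 0.0003 g 0.0
[189 136  16  18 200] [196.5 144.5]
[162 160  10  51 251] [166.3 185.2]
[199 174  10  10  74] [203.3 178.3]
[200 206  12  12 111] [205.4 211.5]
((166.3614044189453, 185.11386108398438), (50.448387145996094, 5.2736968994140625), 84.2894058227539)
[614.3 297.3  26. ]
[496.3 282.   26. ]
[]
```

The top-camera check shows the handle along the clip at the home height, but perhaps 3 mm off centre lengthwise. I'll cross-check with the pixels of the earlier close wrist view.

```bash
python3 -c "
from h import *
def T(p,r):
    M=np.eye(4);M[:3,:3]=Ro.from_euler('xyz',r,degrees=True).as_matrix();M[:3,3]=p;return M
o=bot.get_obs();i=bot.camera_info('wrist')
C=np.linalg.inv(T(o['ee_pos'],o['tcp_rot']))@np.array(i['extrinsics'])
info=dict(mtx=i['mtx'],extrinsics=T([.5577,.288,.060],[179.7,-1,-172.7])@C)
q=lambda u,v,z:ray('wrist',220+u/2.3,100+v/2.3,z,info)*1000
u=np.array([np.cos(np.radians(7.4)),np.sin(np.radians(7.4)),0])
for n,a,z in(('end top',(239,72),.030),('end axis',(239,72),.026),('jawR far',(287,165),.034),('jawR near',(287,240),.034),('jawL far',(192,165),.034),('jawL near',(192,240),.034),('tip near',(240,557),.026)):
    P=q(*a,z);print(n,P.round(1),'along',((P-[557.7,288,0])@u).round(1))
im=cv2.imread('pics/top0.png')[155:215,155:185].astype(int);im2=cv2.imread('pics/top9.png')[155:215,155:185].astype(int)
print(im[:,:,1].max(1).tolist());print(im2[:,:,1].max(1).tolist())
"
```

```text
end top [493.4 282.5  30. ] along -64.4
end axis [493.6 282.6  26. ] along -64.3
jawR far [511.6 295.5  34. ] along -44.7
jawR near [528.5 298.   34. ] along -27.7
jawL far [514.2 274.8  34. ] along -44.8
jawL near [531.2 276.7  34. ] along -27.7
tip near [621.6 299.7  26. ] along 64.9
[76, 70, 72, 73, 73, 71, 71, 76, 73, 73, 90, 124, 120, 124, 127, 117, 106, 82, 104, 121, 109, 118, 116, 122, 123, 116, 123, 111, 113, 118, 114, 120, 119, 121, 114, 125, 122, 115, 117, 110, 105, 130, 131, 126, 125, 116, 118, 99, 88, 94, 89, 89, 85, 87, 92, 89, 97, 91, 94, 93]
[104, 104, 94, 92, 95, 90, 84, 83, 80, 82, 91, 121, 122, 127, 126, 123, 127, 98, 107, 119, 110, 121, 120, 112, 121, 122, 124, 108, 103, 119, 117, 123, 114, 120, 123, 126, 124, 110, 123, 86, 97, 134, 133, 130, 132, 133, 134, 117, 94, 91, 92, 93, 88, 95, 94, 92, 92, 96, 92, 94]
```

Both measurements agree: the handle sits about 3 mm off centre toward its free end. I'll nudge that end with the shut fingers, watching the force.

```bash
python3 -m pendant '0 -.04 .01 0 0;0 -.04 .01 0 0' >/dev/null
python3 -c "
from h import *
go(.4704,.2767,.14,187.4)"
```

```text
t31.77 pos [ 0.4526 -0.1335  0.222 ] rot [ 179.8   -1.1 -172.9] toolz [-0.019  0.001 -1.   ] | row [-0.0702  0.4045  0.0822] -0.26 | q6 -23 F [ 0.5 -0.1 -0.1] op -0.0001 g 0.0
```

```bash
for i in 1 2; do python3 -m pendant '-.035 .202 .025 0 0;-.035 .202 .025 0 0;-.035 .202 .025 0 0;-.035 .202 .025 0 0;-.035 .202 .025 0 0' >/dev/null; done
python3 -m pendant '0 0 0 0 0;0 0 0 0 0;0 0 0 0 0' >/dev/null
python3 -c "
from h import *
go(.4704,.2767,.085,187.4)"
```

```text
t32.85 pos [0.4693 0.2803 0.1737] rot [ 179.8   -1.1 -172.6] toolz [-0.019  0.002 -1.   ] | row [-0.0023 -0.0041  0.0887] -0.02 | q6 23 F [ 0.3  0.  -1. ] op 0.0002 g 0.0
```

```bash
python3 -m pendant '-.001 -.004 .04 0 0;-.002 -.004 .08 0 0;-.003 -.004 .115 0 0;-.003 -.004 .13 0 0;-.003 -.004 .13 0 0' >/dev/null
python3 -m pendant '0 0 0 0 0;0 0 0 0 0;0 0 0 0 0' >/dev/null
python3 -c "
from h import *
go(.4704+.01*.9917,.2767+.01*.129,.043,187.4)"
```

```text
t33.52 pos [0.4721 0.2771 0.0464] rot [ 179.7   -0.8 -172.7] toolz [-0.015  0.004 -1.   ] | row [-0.0083 -0.0002  0.0033] -0.12 | q6 23 F [-0.8 -0.1 -0. ] op 0.0003 g 0.0
```

```bash
python3 -m pendant '-.003 0 .002 0 0;-.006 0 .003 0 0;-.008 0 .003 0 0;-.008 0 .003 0 0' | grep -E 'pos|wrist'
for i in 1 2 3; do python3 -m pendant '-.0015 0 0 0 0;-.0015 0 0 0 0;-.0015 0 0 0 0' | grep -E 'pos|wrist'; done
```

```text
ee_pos: [0.4793, 0.2782, 0.0412]
wrist_force: [-0.1, 1.1, -0.5]
ee_pos: [0.4802, 0.2782, 0.0409]
wrist_force: [0.3, -0.3, 0.7]
ee_pos: [0.4818, 0.2784, 0.041]
wrist_force: [0.7, -0.2, -0.4]
ee_pos: [0.4831, 0.2785, 0.0408]
wrist_force: [-0.1, -0.5, 0.9]
```

```bash
for i in 1 2; do python3 -m pendant '-.001 0 0 0 0;-.001 0 0 0 0;-.001 0 0 0 0' | grep -E 'pos|wrist'; done
```

```text
ee_pos: [0.484, 0.2786, 0.0408]
wrist_force: [-2.3, -3.1, 0.5]
ee_pos: [0.4852, 0.2788, 0.0408]
wrist_force: [-2.5, -1.1, 1.9]
```

```bash
python3 -m pendant '-.001 0 0 0 0;-.0018 0 0 0 0;-.0018 0 0 0 0;-.0018 0 0 0 0' | grep -E 'pos|wrist'
python3 -m pendant '.006 0 0 0 0;.012 0 0 0 0;.012 0 -.03 0 0;.012 0 -.07 0 0;.012 0 -.1 0 0' >/dev/null
for i in 1 2; do python3 -m pendant '.04 -.1 -.02 0 0;.04 -.18 -.04 0 0;.04 -.18 -.04 0 0;.04 -.18 -.04 0 0;.04 -.18 -.04 0 0' >/dev/null; done
python3 -c "
from h import *
go(.3,.0,.25,187)
im=snap('top','top10.png');hsv=cv2.cvtColor(im,cv2.COLOR_BGR2HSV)
m=cv2.inRange(hsv,(5,100,50),(25,255,255))
m[:,:140]=0;m[:,235:]=0;m[:122]=0;m[245:]=0
n,l,s,c=cv2.connectedComponentsWithStats(m)
for k in range(1,n):
    if s[k,4]>8: print(s[k],c[k].round(1))
k=max(range(1,n),key=lambda k:s[k,3]); ys,xs=np.where(l==k); r=cv2.minAreaRect(np.c_[xs,ys].astype(np.float32));print(r)
a=cv2.imread('pics/top0.png');d=cv2.absdiff(a,im).max(2)
for nm,(u,v) in dict(sleeve=(296,236),hose=(348,233),blue=(480,202),ring=(254,173)).items(): print(nm,d[v-8:v+9,u-8:u+9].max(), np.median(d[v-8:v+9,u-8:u+9]))
"
```

```text
ee_pos: [0.4872, 0.2791, 0.0408]
wrist_force: [-1.9, -1.4, -0.4]
t36.68 pos [ 0.4443 -0.0931  0.2222] rot [ 179.8   -0.9 -172.8] toolz [-0.016  0.001 -1.   ] | row [ 0.1318  0.1106 -0.0254] 0.23 | q6 -19 F [ 0.8 -0.  -0.3] op -0.0002 g 0.0
[189 136  16  18 200] [196.5 144.5]
[162 158  10  51 252] [166.2 183.1]
[199 174  10  10  73] [203.3 178.3]
[200 206  12  12 109] [205.4 211.4]
((166.25743103027344, 183.0742645263672), (50.547889709472656, 5.472704887390137), 84.2894058227539)
sleeve 82 41.0
hose 78 33.0
blue 17 5.0
ring 14 5.0
```

The handle is now within about 1.5 mm of the clip centre, and the three weights are unmoved. The arm is shading the fittings here, so I'll move aside, confirm they are untouched and hand in.

```bash
for i in 1 2; do python3 -m pendant '.04 -.18 -.02 0 0;.04 -.18 -.02 0 0;.04 -.18 -.02 0 0;.04 -.18 -.02 0 0;.04 -.18 -.02 0 0' >/dev/null; done
python3 -c "
from h import *
im=snap('top','top11.png')
a=cv2.imread('pics/top0.png')
for nm,(u,v) in dict(sleeve=(296,236),hose=(348,233)).items():
    o=[]
    for q in(a,im):
        m=cv2.inRange(cv2.cvtColor(q,cv2.COLOR_BGR2HSV),(15,130,60),(30,255,255))[v-15:v+16,u-15:u+16];ys,xs=np.where(m);o.append((len(xs),xs.mean().round(1),ys.mean().round(1)))
    print(nm,o)
hsv=cv2.cvtColor(im,cv2.COLOR_BGR2HSV);m=cv2.inRange(hsv,(5,100,50),(25,255,255))[122:245,155:180];ys,xs=np.where(m);print('handle rows',ys.min()+122,ys.max()+122)
o=bot.get_obs();print(o['time'],np.round(o['qd'],1))"
```

```text
sleeve [(85, np.float64(14.8), np.float64(15.1)), (86, np.float64(14.9), np.float64(15.0))]
hose [(84, np.float64(14.6), np.float64(15.6)), (82, np.float64(14.8), np.float64(15.5))]
handle rows 158 208
37.6167 [ 3.  -2.8 -4.1 -1.   0.7  3.6]
```

```bash
python3 -m pendant '0 0 0 0 0;0 0 0 0 0;0 0 0 0 0' >/dev/null; python3 -c "
from workcell import bot
print(bot.job_done())"
```

```text
the job is handed in; nothing more can be done
None
```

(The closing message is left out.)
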